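# Shift the tube mixer into third

### The arm

A 6-joint arm with a two-finger parallel gripper is mounted at the origin on the work surface. World frame = base frame: x ahead of the robot, y to its left, z up, the work surface at z = 0. Lengths are in m, angles in rad, forces in N, time in s.
With the tool pointing down it reaches from about 0.3 to 0.825 m from the base axis. Payload 5.4 kg.
Tool frame: the origin (TCP) lies between the finger pads; the fingertips stand 17 mm ahead of it and the grasp point (between the pads) lies 2 mm behind it (r.tip_extent is the distance from the TCP to the fingertips, in m); z points along the fingers, y is the line along which they close (so a half turn about z gives the same grasp; the last joint's range is limited). The gripper opens to 92 mm and grips with 3 to 60 N. Pads are 20 mm wide; open, the fingers measure 128 mm over their backs; the gripper's body (75 mm by 189 mm) begins 69 mm behind the grasp point.
Start: joints at [1.105, 0.158, 1.597, -0, 1.386, -0.21], TCP at [0.145, 0.556, 0.232] pointing down, gripper open.
Joint ranges: [-2.91, 2.91], [-0.94, 2.29], [0.18, 2.7], [-1.29, 4.43], [0.17, 2.64], [-3, 3]. Speed limits (rad/s): [2.57, 2.57, 3.14, 3.14, 3.14, 3.14].

### API

Orientations are given as a unit quaternion [w, x, y, z].
In Python, from bench import r gives the robot as it stands.
- The arm moves only by the tool play_rows, never from a script. Its argument "rows" is a list of rows, each an object of numbers: "tx", "ty", "tz": the shift along the tool's x, y, z in m; "yaw": the turn about the tool's z in degrees. A call has exactly 5 rows; each row shifts and turns the commanded pose from where the row before left it, along the tool's axes as they then stand; what a row does not reach is not made up. A row lasts 1/12 s, in which the tool goes at most 41.7 mm and 7.16 degrees, less where a joint would pass 70% of its speed; a pose out of reach is approached as far as the arm can. A call is refused whole if a number of a shift passes 0.0417 or a number of a turn 7.16, either way. A call with a gripper value outside its range is refused whole. "gripper" is the opening in per cent of the stroke, from 0 (shut) to 100 (fully open), set as the call begins (left out, the last holds). The fingers move at their own pace and stop on an object; "squeeze" is the grip in N (left out, the last holds). Time passes only in rows, so rows that do not move let the fingers close, or fill a call up. It gives the time, the measured TCP pose, the force, the opening and the grip force at its end, in the units of the state.
- r.state(): the state, without advancing time (a new reading comes with each control period).
- r.camera(name): name is "side" or "top" or "wrist"; returns a dict with "image" (384x512x3 uint8, red, green, blue), "fx", "fy", "cx", "cy" (pixels), "rvec" (rotation vector, rad) and "tvec" (3), from world to camera coordinates, as OpenCV has them. Camera axes: x right, y down, z forward; pixel columns grow to the right and rows downward; lengths in m; the calibration is good to about 2 mm. A picture is of the moment at which its call begins. There is no depth.
- r.close_job(): hands the job in; it is judged then, once.
The state is a dict: "time_s": time; "joint_pos": joint angles; "qd": joint speeds; "tau": joint torques, N m; "tool_pos": TCP position; "tcp_rot": TCP orientation; "ft_force": force on the tool from outside, world axes, zero at the start; "torque": the same for the moment, N m; "finger_gap": opening from 0.0 (shut) to 1.0 (fully open); "gripper_force": force on a finger pad.
Only numpy, scipy, OpenCV 4.12 (cv2) and the standard library are available. Lean on these libraries where they do the work, as an engineer would, in place of code of your own. Each camera call takes 0.05 s, during which the arm holds its last target. There are 200 camera calls.

### The job

The gear lever of the tube roller mixer stands somewhere in the left-hand groove of its H-shaped gate. With your fingers closed, push the lever by its knob along the crossbar of the H to the right-hand groove, then forward, away from the robot, until it is fully home at the end of the third slot (far right, marked with three dots). Only push it with the tips or the outside of the fingers, never take it between them; let go at the end, and leave everything else on the bench where it is.

Things in the scene. Friction and masses are not known exactly. Their poses are not given: they have to be found in the camera images.
- gate (a point): Centre of the H-shaped gate, on top of its aluminium plate, 125 mm above the bench, on the white mixer (fixed). Axes: x forward, away from the robot, y left, z up; turned up to 0.3 rad from the world's. Two grooves along x at y = +18 (left) and -18 mm (right), 15 mm wide, x = -32 to 32; one crossbar along y joins them, x = -11 to 11; two rigid islands, 18 mm wide, fill the rest.
- slot3 (a point): Where the lever's axis crosses the gate's top when home in the third slot: far right, gate x = 26, y = -18 mm; three black dots on the deck to the right of it. First slot far left (one dot), second near left (two), fourth near right (four). Axes as the gate's. The deck around, 124 mm high, spans gate x = -90 to 80, y = -120 to 120 mm; the rollers behind it are lower.
- knob (a point): Centre of the black knob of the gear lever; z up along the lever, x forward, y left. Round about z: 33 mm in diameter from 9 mm below to 9 mm above this point; its top is 19 mm above, its foot 23 mm below; then a bare shaft 12 mm thick down through the gate. 197 mm above the bench when upright, about 187 mm when home. About 2 N moves it; no springs or catches: it stays where left.
- pivot (a point): Hidden point, fixed in the mixer, about which the lever tilts: 85 mm straight below the gate's centre, 157 mm from the knob's centre. Axes as the gate's. With a = shift_cross, b = shift_fore, the knob's centre lies from here at x = 157 sin b, y = -157 sin a cos b, z = 157 cos a cos b mm.
- shift_cross (a joint): Sideways tilt of the lever, rad: 0 upright, positive to the right (gate -y). Stops at -0.209 (left groove) and +0.209 (right groove, third and fourth slots); inside a slot it can rattle from 0.209 down to about 0.175.
- shift_fore (a joint): Fore-and-aft tilt of the lever, rad: 0 upright in the crossbar, positive forward (gate +x). Stops at -0.297 and +0.297, the ends of the slots. The lever can pass along the crossbar only while this lies within about -0.055 to +0.055. It starts anywhere in the left groove, from -0.28 to +0.28.
- tube_rack: White rack, 200 x 66 mm and 110 mm high, full of blue-capped tubes, standing on the bench to the left of the mixer; origin under its centre. Leave alone.
- label_roll: Paper label roll lying flat on the bench to the right of the mixer, 76 mm across, 30 mm high; origin under its centre. Leave alone.
- glove_box: Cardboard glove box, 180 x 115 x 70 mm, on the bench to the right of the mixer; origin under its centre. Leave alone.
- gel_bottle: Bottle, 58 mm across, 150 mm high, on the bench to the left of the mixer, behind the rack; origin under its centre. Leave alone.
- vial: Small jar, 32 mm across, 45 mm high, standing loose on the mixer's deck, far right corner, its top 169 mm above the bench; origin under its centre. Leave alone.
- tube_a: Blue-capped tube, 18 mm across, 118 mm long, lying across the mixer between the first two rollers; origin on its axis. Leave alone.
- tube_b: Blue-capped tube, 18 mm across, 118 mm long, lying across the mixer between the last two rollers; origin on its axis. Leave alone.

How it is judged:
On the way, in this order (a step that is already met when the one before it is completed fails the run):
1. the lever is in the crossbar, on its way across (value of joint shift_cross between -0.12 and 0.12 rad and value of joint shift_fore between -0.13 and 0.13 rad), for 0.02 s.
2. the lever is home in the third slot (value of joint shift_fore above 0.262 rad and value of joint shift_cross above 0.15 rad), for 0.1 s.
At the end, for the whole second after the job is handed in: The lever rests in the third slot (far right): shift_fore above 0.262 rad (the stop is at 0.297, so within about 5 mm of it at the knob) and shift_cross above 0.15 rad, moving slower than 0.03 rad/s. Everything else on the bench lies within 20 mm of where it was (all of step 2 and velocity of joint shift_cross between -0.03 and 0.03 rad/s and velocity of joint shift_fore between -0.03 and 0.03 rad/s and distance of each of tube_rack, label_roll, glove_box, gel_bottle, vial, tube_a, tube_b from where it was at the start of the episode below 0.02 m); the robot touches nothing.
It fails at once if the lever is taken between the fingers (the grasp point comes within about 11 mm of the lever's axis, beside the knob or the shaft) (x of the grasp point in the frame of knob between -0.011 and 0.011 m and y of the grasp point in the frame of knob between -0.011 and 0.011 m and z of the grasp point in the frame of knob between -0.08 and 0.022 m).
It fails at once if a thing on the bench or on the mixer (rack, label roll, glove box, bottle, vial, tubes) is moved by more than 20 mm, tipped or lifted (distance of any of tube_rack, label_roll, glove_box, gel_bottle, vial, tube_a, tube_b from where it was at the start of the episode above 0.02 m or angle between any of tube_rack, label_roll, glove_box, gel_bottle, vial's own z axis and vertical above 0.4 rad).
It also fails if it takes over 48 s, if anything falls off the work surface, if the arm or the gripper's body presses on something with over 40 N, if the wrist force passes 120 N, or if a joint passes its speed limit or range.

## Working session

There is one attempt and no reset: what is moved stays moved. The work goes in short steps, Python scripts to look and compute and a tool call to move; the robot and the scene stay as the last step left them, time stands still between calls to the robot, and variables do not carry over. Pictures are saved under pics/ and viewed, at most 10 in all, crops included, and the job is handed in when it is done.

Besides the shell and the picture viewer there is one more tool, called after "Emit:" as name(argument=value, ...), one argument or row to a line, values as JSON. play_rows: Moves the arm, as the interface text tells. Its arguments: {"type":"object","properties":{"rows":{"type":"array","items":{"type":"object","properties":{"tx":{"type":"number"},"ty":{"type":"number"},"tz":{"type":"number"},"yaw":{"type":"number"}}}},"gripper":{"type":"number"},"squeeze":{"type":"number"}},"required":["rows"]}

```bash
mkdir -p pics; python3 - <<'E'
from bench import r
import cv2,json
s=r.state();print({k:s[k] for k in('time_s','tool_pos','tcp_rot','finger_gap')},r.tip_extent)
ims={}
for n in('side','top'):
    c=r.camera(n);cv2.imwrite(f'pics/{n}0.png',cv2.resize(c['image'][:,:,::-1],None,fx=1.5,fy=1.5,interpolation=cv2.INTER_CUBIC))
    print(n,c['fx'],c['fy'],c['cx'],c['cy'],c['rvec'],c['tvec'])
E
```

```text
{'time_s': 0.0, 'tool_pos': array([0.14522561, 0.55574953, 0.23062523]), 'tcp_rot': array([-3.01341827e-04,  1.27536356e-01,  9.91833468e-01, -8.71020770e-04]), 'finger_gap': 1.0063887141553274} 0.017
side 407.6538238929542 407.6538238929542 258.9352734628292 199.50379040317395 [ 2.06032834 -0.39036182  0.22701632] [-0.5418434   0.22684252  0.89931177]
top 398.5480409530845 398.5480409530845 251.80411052512227 186.55782828156114 [ 2.17448283 -2.12703385  0.1418073 ] [0.00279686 0.61645354 0.93265278]
```

View pics/top0.png

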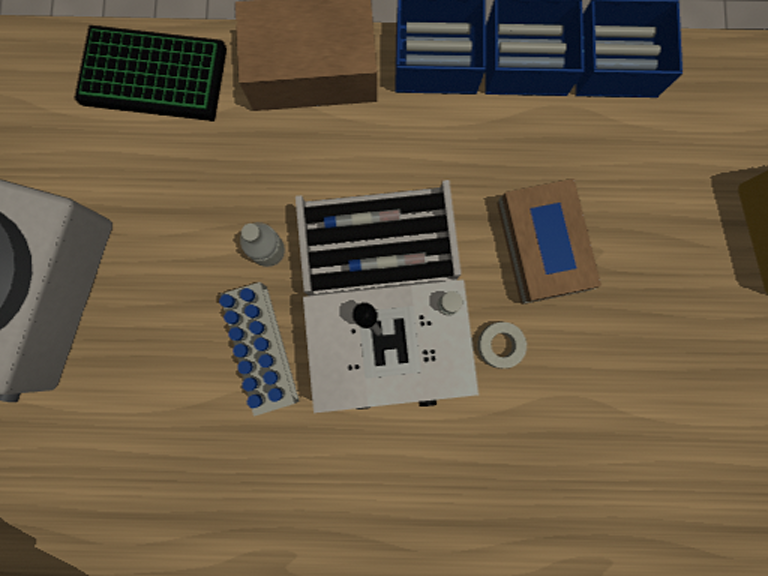

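View pics/side0.png

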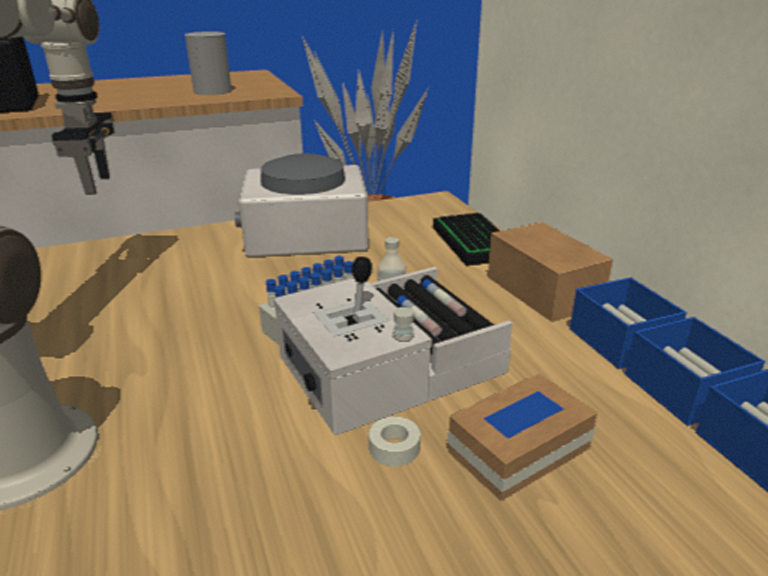

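The top view (1.5x) shows the gate's H at about (390,341), the knob at (364,315) forward-left, and the vial at (450,302). The arm is clear of both. I'll crop closer.

```bash
python3 - <<'E'
import cv2
from bench import r
t=r.camera('top')['image'][:,:,::-1];s=r.camera('side')['image'][:,:,::-1]
a=cv2.resize(t[180:280,195:325],None,fx=6,fy=6,interpolation=cv2.INTER_CUBIC)
cv2.imwrite('pics/topc.png',a)
cv2.imwrite('pics/sidec.png',cv2.resize(s[160:240,180:300],None,fx=6,fy=6,interpolation=cv2.INTER_CUBIC))
E
```

```text
(no output)
```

View pics/topc.png

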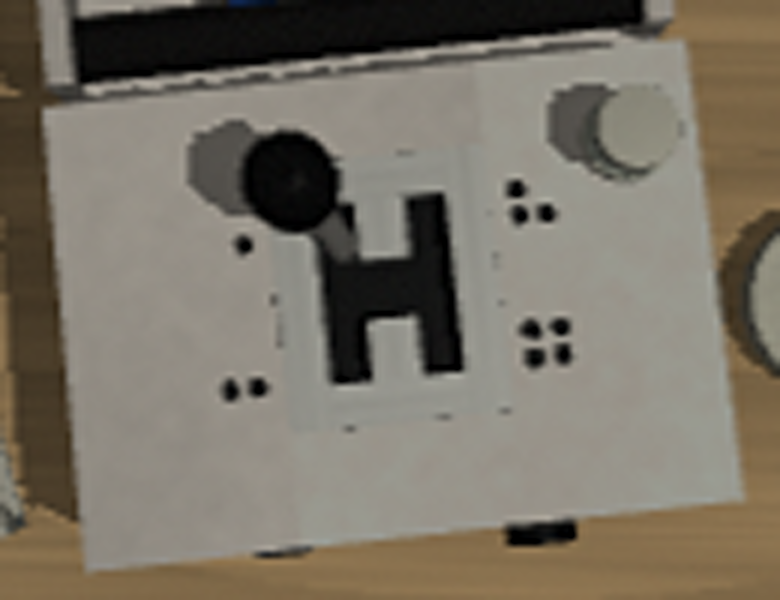

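View pics/sidec.png

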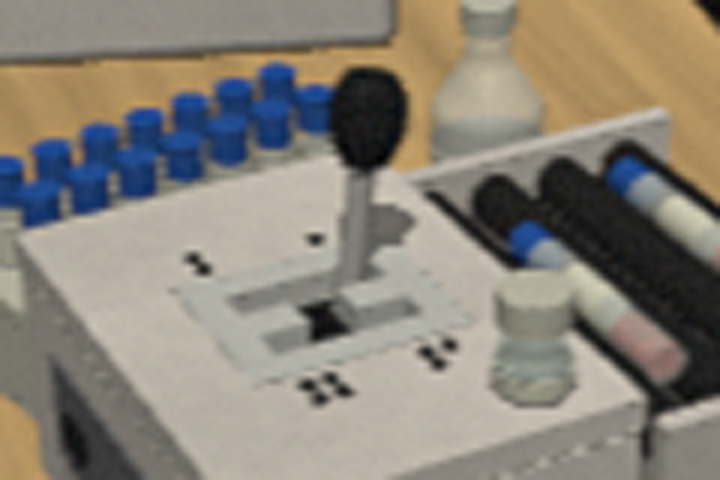

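Top crop: deck corners are at (45,108), (685,42), (742,498) and (87,570), the H's right groove at (408,195)–(463,370), and the knob at (290,180). In the side crop the knob is at about (369,118). Next I fit the gate pose and the lever tilt.

```bash
cat > h.py <<'E'
import numpy as np,cv2,json
from scipy.optimize import least_squares
from bench import r
def proj(c,P):
    K=np.array([[c['fx'],0,c['cx']],[0,c['fy'],c['cy']],[0,0,1]])
    return cv2.projectPoints(np.asarray(P,float).reshape(-1,1,3),np.array(c['rvec']),np.array(c['tvec']),K,None)[0][:,0]
def g2w(g,P):
    P=np.atleast_2d(P);c,s=np.cos(g[2]),np.sin(g[2])
    return np.c_[g[0]+c*P[:,0]-s*P[:,1],g[1]+s*P[:,0]+c*P[:,1],P[:,2]]
def knob(a,b,L=.157):
    return np.array([L*np.sin(b),-L*np.sin(a)*np.cos(b),.04+L*np.cos(a)*np.cos(b)])
E
python3 - <<'E'
from h import *
t=r.camera('top');s=r.camera('side')
top=lambda p:(np.array(p)+.5)/6-.5+[195,180]
sid=lambda p:(np.array(p)+.5)/6-.5+[180,160]
D=[([80,120,124],(45,108)),([80,-120,124],(685,42)),([-90,-120,124],(742,498)),([-90,120,124],(87,570)),
([32,-25.5,125],(447,192)),([32,-10.5,125],(408,196)),([-32,-25.5,125],(464,369)),([-32,-10.5,125],(425,375)),([-32,25.5,125],(333,383)),([-32,10.5,125],(372,378)),
([11,-10.5,125],(410,254)),([-11,10.5,125],(365,319)),([-11,-10.5,125],(417,313))]
P=np.array([d[0] for d in D])/1000;U=np.array([top(d[1]) for d in D])
f=lambda g:(proj(t,g2w(g,P))-U).ravel()
o=least_squares(f,[.55,0,0]);g=o.x;print('gate',g.round(4));print(o.fun.reshape(-1,2).round(2).tolist())
kt,ks=top((290,180)),sid((369,118))
f2=lambda q:np.r_[(proj(t,g2w(g,knob(*q)))-kt)[0],(proj(s,g2w(g,knob(*q)))-ks)[0]]
o=least_squares(f2,[-.2,.2]);print('ab',o.x,o.fun.round(2),g2w(g,knob(*o.x)))
# side check of H corners
print(((proj(s,g2w(g,P))-[180,160]+.5)*6-.5).round(0).tolist())
print('slot3 knob',g2w(g,knob(.209,.297)))
np.save('g.npy',g)
E
```

```text
gate [ 0.5144 -0.0024  0.1282]
[[-0.26, -0.24], [0.04, -0.56], [0.28, 0.33], [-0.27, 0.23], [0.1, 0.23], [-0.14, 0.28], [0.53, -0.25], [0.22, -0.52], [-0.78, -0.1], [-0.47, 0.0], [0.57, 0.08], [-0.33, 0.24], [0.5, 0.22]]
ab [-0.20246845  0.24345465] [ 0.1   0.08  0.12 -0.78] [[0.54804503 0.03279252 0.18925779]]
[[368.0, 144.0], [647.0, 396.0], [242.0, 522.0], [14.0, 231.0], [422.0, 313.0], [405.0, 296.0], [279.0, 353.0], [263.0, 336.0], [227.0, 295.0], [242.0, 312.0], [359.0, 309.0], [289.0, 299.0], [311.0, 322.0]]
slot3 knob [[ 0.5639793  -0.02745292  0.18685943]]
```

The fit agrees to under 0.8 px in both views. The gate is at (0.514, -0.002), yaw 0.128, and the lever is at a ≈ -0.20, b ≈ +0.24. First move: close the fingers, align the tool to the gate (22° about world z) and rise.

Emit:
play_rows(
  rows=[
    {"tz": -0.006,"yaw": -4.4},
    {"tz": -0.006,"yaw": -4.4},
    {"tz": -0.006,"yaw": -4.4},
    {"tz": -0.006,"yaw": -4.4},
    {"tz": -0.006,"yaw": -4.4},
  ],
  gripper=0,
  squeeze=10,
)

```text
$.rows[0]: bad value
```

```bash
cat > w.py <<'E'
from h import *
from scipy.spatial.transform import Rotation as R
g=np.load('g.npy');s=r.state();q=s['tcp_rot'];M=R.from_quat([q[1],q[2],q[3],q[0]]).as_matrix()
p=np.array(s['tool_pos']);c,sn=np.cos(g[2]),np.sin(g[2]);d=p[:2]-g[:2]
G=lambda v:np.array([c*v[0]+sn*v[1],-sn*v[0]+c*v[1]])
print('t',s['time_s'],'gate mm',(G(d)*1e3).round(1),'z',p[2].round(4),'toolx in gate',G(M[:2,0]).round(3),'gap',round(s['finger_gap'],3),'F gate',G(s['ft_force'][:2]).round(2))
E
python3 w.py
```

```text
t 0.3 gate mm [-294.6  601.2] z 0.2313 toolx in gate [-0.927  0.375] gap 0.999 F gate [0.28 0.84]
```

Emit:
play_rows(
  rows=[
    {"tx": 0,"ty": 0,"tz": -0.006,"yaw": -4.4},
    {"tx": 0,"ty": 0,"tz": -0.006,"yaw": -4.4},
    {"tx": 0,"ty": 0,"tz": -0.006,"yaw": -4.4},
    {"tx": 0,"ty": 0,"tz": -0.006,"yaw": -4.4},
    {"tx": 0,"ty": 0,"tz": -0.006,"yaw": -4.4},
  ],
  gripper=0,
  squeeze=10,
)

```text
time_s: 0.72
tool_pos: [0.1454, 0.5562, 0.2618]
tcp_rot: [-0.0, -0.066, 0.998, -0.0]
ft_force: [0.1, 0.6, -0.9]
finger_gap: 0.658
gripper_force: 0.0
```

```bash
python3 w.py
```

```text
t 0.7167 gate mm [-294.5  601.2] z 0.2618 toolx in gate [-1.    -0.004] gap 0.658 F gate [0.19 0.6 ]
```

Now the tool is aligned (tool x = gate -x, tool y = gate y). Next is the travel to gate (80, 31).

Emit:
play_rows(
  rows=[
    {"tx": -0.0187,"ty": -0.0285,"tz": 0,"yaw": 0},
    {"tx": -0.0187,"ty": -0.0285,"tz": 0,"yaw": 0},
    {"tx": -0.0187,"ty": -0.0285,"tz": 0,"yaw": 0},
    {"tx": -0.0187,"ty": -0.0285,"tz": 0,"yaw": 0},
    {"tx": -0.0187,"ty": -0.0285,"tz": 0,"yaw": 0},
  ],
)

```text
time_s: 1.13
tool_pos: [0.2571, 0.4256, 0.2616]
tcp_rot: [0.0, -0.064, 0.998, 0.0]
ft_force: [0.4, 0.1, 0.0]
finger_gap: 0.297
gripper_force: 0.0
```

```bash
python3 w.py
```

```text
t 1.1333 gate mm [-200.5  457.5] z 0.2616 toolx in gate [-1.    -0.001] gap 0.297 F gate [0.37 0.08]
```

Emit:
play_rows(
  rows=[
    {"tx": -0.0187,"ty": -0.0285,"tz": 0,"yaw": 0},
    {"tx": -0.0187,"ty": -0.0285,"tz": 0,"yaw": 0},
    {"tx": -0.0187,"ty": -0.0285,"tz": 0,"yaw": 0},
    {"tx": -0.0187,"ty": -0.0285,"tz": 0,"yaw": 0},
    {"tx": -0.0187,"ty": -0.0285,"tz": 0,"yaw": 0},
  ],
)

```text
time_s: 1.55
tool_pos: [0.3682, 0.2961, 0.2617]
tcp_rot: [0.0, -0.064, 0.998, 0.0]
ft_force: [0.4, 0.2, 0.5]
finger_gap: 0.006
gripper_force: 0.0
```

Emit:
play_rows(
  rows=[
    {"tx": -0.0187,"ty": -0.0285,"tz": 0,"yaw": 0},
    {"tx": -0.0187,"ty": -0.0285,"tz": 0,"yaw": 0},
    {"tx": -0.0187,"ty": -0.0285,"tz": 0,"yaw": 0},
    {"tx": -0.0187,"ty": -0.0285,"tz": 0,"yaw": 0},
    {"tx": -0.0187,"ty": -0.0285,"tz": 0,"yaw": 0},
  ],
)

```text
time_s: 1.97
tool_pos: [0.4792, 0.1666, 0.2617]
tcp_rot: [0.0, -0.064, 0.998, 0.0]
ft_force: [0.1, 0.2, -0.1]
finger_gap: 0.006
gripper_force: 0.0
```

```bash
python3 w.py
```

```text
t 1.9667 gate mm [-13.3 172.2] z 0.2617 toolx in gate [-1.  0.] gap 0.006 F gate [0.13 0.2 ]
```

Emit:
play_rows(
  rows=[
    {"tx": -0.019,"ty": -0.028,"tz": 0,"yaw": 0},
    {"tx": -0.019,"ty": -0.028,"tz": 0,"yaw": 0},
    {"tx": -0.019,"ty": -0.028,"tz": 0,"yaw": 0},
    {"tx": -0.019,"ty": -0.028,"tz": 0,"yaw": 0},
    {"tx": -0.019,"ty": -0.028,"tz": 0,"yaw": 0},
  ],
)

```text
time_s: 2.38
tool_pos: [0.5913, 0.0399, 0.2615]
tcp_rot: [-0.0, -0.064, 0.998, 0.0]
ft_force: [0.8, -0.1, -0.5]
finger_gap: 0.009
gripper_force: 0.0
```

```bash
python3 w.py; python3 - <<'E'
from h import *
o=[]
for n in('side','top'):
    i=r.camera(n)['image'][:,:,::-1]
    i=i[110:230,180:320] if n=='side' else i[150:270,190:330]
    o.append(cv2.resize(i,None,fx=2.8,fy=2.8*1.5,interpolation=cv2.INTER_CUBIC) if 0 else cv2.resize(i,None,fx=2.8,fy=2.8,interpolation=cv2.INTER_CUBIC))
cv2.imwrite('pics/c1.png',np.hstack(o))
E
```

```text
t 2.3833 gate mm [81.7 32.2] z 0.2615 toolx in gate [-1.  0.] gap 0.009 F gate [ 0.82 -0.17]
```

View pics/c1.png

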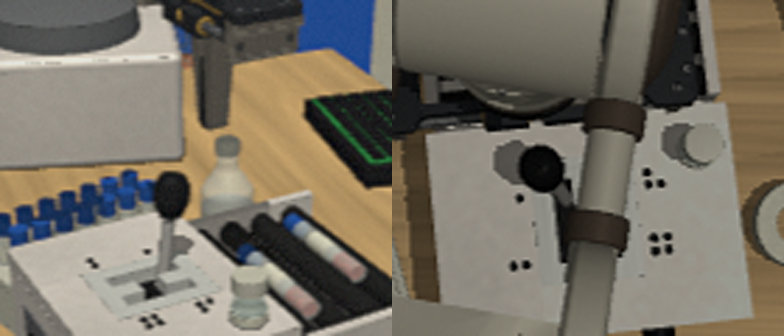

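The closed fingers hang beyond the knob (side view, tips at about (213,125)) with the knob at (173,190), as planned. I'll lower the tip to 0.173 m.

Emit:
play_rows(
  rows=[
    {"tx": 0,"ty": 0,"tz": 0.0143,"yaw": 0},
    {"tx": 0,"ty": 0,"tz": 0.0143,"yaw": 0},
    {"tx": 0,"ty": 0,"tz": 0.0143,"yaw": 0},
    {"tx": 0,"ty": 0,"tz": 0.0143,"yaw": 0},
    {"tx": 0,"ty": 0,"tz": 0.0143,"yaw": 0},
  ],
)

```text
time_s: 2.9
tool_pos: [0.5899, 0.0422, 0.1895]
tcp_rot: [-0.0, -0.064, 0.998, 0.0]
ft_force: [-0.0, -0.3, -0.2]
finger_gap: 0.007
gripper_force: 0.0
```

```bash
python3 w.py
```

```text
t 2.9 gate mm [80.6 34.6] z 0.1895 toolx in gate [-1. -0.] gap 0.007 F gate [-0.06 -0.26]
```

Emit:
play_rows(
  rows=[
    {"tx": 0.008,"ty": 0,"tz": 0,"yaw": 0},
    {"tx": 0.008,"ty": 0,"tz": 0,"yaw": 0},
    {"tx": 0.008,"ty": 0,"tz": 0,"yaw": 0},
    {"tx": 0.008,"ty": 0,"tz": 0,"yaw": 0},
    {"tx": 0.008,"ty": 0,"tz": 0,"yaw": 0},
  ],
)

```text
time_s: 3.32
tool_pos: [0.551, 0.0362, 0.192]
tcp_rot: [0.002, -0.064, 0.998, -0.0]
ft_force: [2.2, 0.7, 1.6]
finger_gap: 0.002
gripper_force: 1.1
```

```bash
python3 w.py
```

```text
t 3.3167 gate mm [41.2 33.7] z 0.192 toolx in gate [-1. -0.] gap 0.002 F gate [2.23 0.44]
```

Contact shows a force of about 2 N as expected. I'll go on to x ≈ 27 (14 mm more).

Emit:
play_rows(
  rows=[
    {"tx": 0.004,"ty": 0,"tz": 0,"yaw": 0},
    {"tx": 0.004,"ty": 0,"tz": 0,"yaw": 0},
    {"tx": 0.004,"ty": 0,"tz": 0,"yaw": 0},
    {"tx": 0.002,"ty": 0,"tz": 0,"yaw": 0},
    {"tx": 0,"ty": 0,"tz": 0,"yaw": 0},
  ],
)

```text
time_s: 3.73
tool_pos: [0.5365, 0.0344, 0.1901]
tcp_rot: [-0.0, -0.064, 0.998, -0.0]
ft_force: [0.8, 1.5, 1.3]
finger_gap: 0.005
gripper_force: 0.6
```

```bash
python3 w.py; python3 - <<'E'
from h import *
o=[]
for n in('side','top'):
    i=r.camera(n)['image'][:,:,::-1]
    i=i[150:240,180:280] if n=='side' else i[180:270,210:310]
    o.append(cv2.resize(i,None,fx=4,fy=4,interpolation=cv2.INTER_CUBIC))
cv2.imwrite('pics/c2.png',np.hstack(o))
E
```

```text
t 3.7333 gate mm [26.6 33.7] z 0.1901 toolx in gate [-1.  0.] gap 0.005 F gate [0.95 1.41]
```

View pics/c2.png

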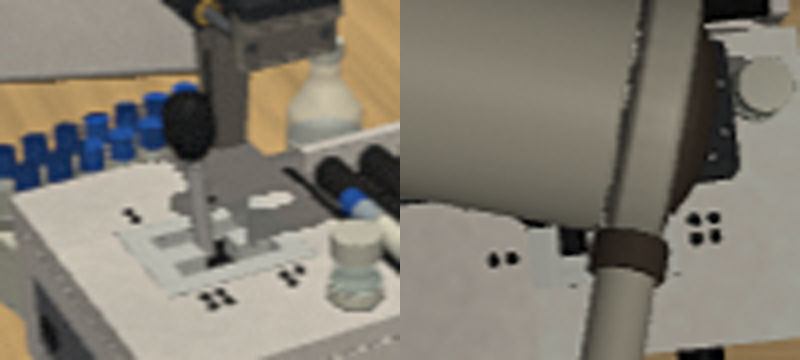

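Side view: the knob centre is at (188,125), and the shaft stands near the crossbar. I'll compute the tilt.

```bash
python3 - <<'E'
from h import *
g=np.load('g.npy');s=r.camera('side')
k=(np.array([188,125])+.5)/4-.5+[180,150]
o=least_squares(lambda q:(proj(s,g2w(g,knob(*q)))-k)[0],[-.2,0]);print(o.x,o.fun)
for b in(-.05,0,.05,.1):print(b,((proj(s,g2w(g,knob(-.209,b)))-[180,150]+.5)*4-.5).round(1))
E
```

```text
[-0.16785591 -0.02256526] [-5.68434189e-14  2.84217094e-14]
-0.05 [[177.2 124.4]]
0 [[189.  121.3]]
0.05 [[200.7 118.8]]
0.1 [[212.4 116.9]]
```

b is about 0, so the lever is at the crossbar. Now I go around to the knob's left side.

Emit:
play_rows(
  rows=[
    {"tx": -0.02,"ty": 0,"tz": 0,"yaw": 0},
    {"tx": 0,"ty": 0.025,"tz": 0,"yaw": 0},
    {"tx": 0,"ty": 0.025,"tz": 0,"yaw": 0},
    {"tx": 0.023,"ty": 0,"tz": 0,"yaw": 0},
    {"tx": 0.023,"ty": 0,"tz": 0,"yaw": 0},
  ],
)

```text
time_s: 4.3
tool_pos: [0.5038, 0.0818, 0.1891]
tcp_rot: [-0.001, -0.065, 0.998, 0.0]
ft_force: [0.3, 0.3, 0.1]
finger_gap: 0.006
gripper_force: 0.0
```

```bash
python3 w.py
```

```text
t 4.3 gate mm [ 0.3 84.9] z 0.1891 toolx in gate [-1.    -0.002] gap 0.006 F gate [0.35 0.3 ]
```

Emit:
play_rows(
  rows=[
    {"tx": 0,"ty": -0.01,"tz": 0,"yaw": 0},
    {"tx": 0,"ty": -0.01,"tz": 0,"yaw": 0},
    {"tx": 0,"ty": -0.01,"tz": 0,"yaw": 0},
    {"tx": 0,"ty": -0.01,"tz": 0,"yaw": 0},
    {"tx": 0,"ty": -0.01,"tz": 0,"yaw": 0},
  ],
)

```text
time_s: 4.72
tool_pos: [0.5121, 0.0299, 0.1905]
tcp_rot: [0.0, -0.064, 0.998, 0.0]
ft_force: [-0.1, 1.6, 2.4]
finger_gap: 0.005
gripper_force: 1.1
```

```bash
python3 w.py
```

```text
t 4.7167 gate mm [ 1.8 32.4] z 0.1905 toolx in gate [-1.     0.001] gap 0.005 F gate [0.14 1.64]
```

Emit:
play_rows(
  rows=[
    {"tx": 0,"ty": -0.008,"tz": 0,"yaw": 0},
    {"tx": 0,"ty": -0.008,"tz": 0,"yaw": 0},
    {"tx": 0,"ty": -0.006,"tz": 0,"yaw": 0},
    {"tx": 0,"ty": -0.004,"tz": 0,"yaw": 0},
    {"tx": 0,"ty": 0,"tz": 0,"yaw": 0},
  ],
)

```text
time_s: 5.13
tool_pos: [0.5146, 0.0045, 0.19]
tcp_rot: [-0.0, -0.064, 0.998, -0.0]
ft_force: [-0.8, 0.0, -0.4]
finger_gap: 0.003
gripper_force: 0.2
```

```bash
python3 w.py
```

```text
t 5.1333 gate mm [1.1 6.8] z 0.19 toolx in gate [-1.     0.001] gap 0.003 F gate [-0.8   0.12]
```

Emit:
play_rows(
  rows=[
    {"tx": 0,"ty": -0.002,"tz": 0,"yaw": 0},
    {"tx": 0,"ty": -0.002,"tz": 0,"yaw": 0},
    {"tx": 0,"ty": -0.001,"tz": 0,"yaw": 0},
    {"tx": 0,"ty": 0,"tz": 0,"yaw": 0},
    {"tx": 0,"ty": 0,"tz": 0,"yaw": 0},
  ],
)

```text
time_s: 5.55
tool_pos: [0.5149, 0.0006, 0.1899]
tcp_rot: [-0.0, -0.064, 0.998, 0.0]
ft_force: [-0.4, 1.2, -0.8]
finger_gap: 0.007
gripper_force: 0.5
```

```bash
python3 w.py; python3 - <<'E'
from h import *
o=[]
for n in('side','top'):
    i=r.camera(n)['image'][:,:,::-1]
    i=i[150:240,180:280] if n=='side' else i[180:270,210:310]
    o.append(cv2.resize(i,None,fx=4,fy=4,interpolation=cv2.INTER_CUBIC))
cv2.imwrite('pics/c3.png',np.hstack(o))
g=np.load('g.npy');s=r.camera('side')
for a in(.1,.15,.175,.209):
  for b in (-.05,.0,.05):print(a,b,((proj(s,g2w(g,knob(a,b)))-[180,150]+.5)*4-.5).round(1))
E
```

```text
t 5.55 gate mm [0.8 3. ] z 0.1899 toolx in gate [-1. -0.] gap 0.007 F gate [-0.23  1.26]
0.1 -0.05 [[211.5 153.4]]
0.1 0.0 [[223.7 150.1]]
0.1 0.05 [[235.7 147.4]]
0.15 -0.05 [[217.4 160.5]]
0.15 0.0 [[229.6 157.1]]
0.15 0.05 [[241.7 154.3]]
0.175 -0.05 [[220.4 164.2]]
0.175 0.0 [[232.6 160.8]]
0.175 0.05 [[244.7 158. ]]
0.209 -0.05 [[224.4 169.6]]
0.209 0.0 [[236.7 166.2]]
0.209 0.05 [[248.8 163.3]]
```

View pics/c3.png

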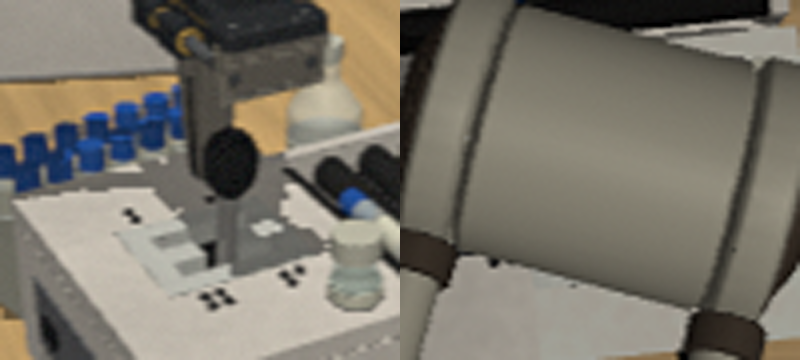

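The knob is at (231,161), so a ≈ 0.18 and b ≈ 0, close to the stop. I'll push until the force shows it.

Emit:
play_rows(
  rows=[
    {"tx": 0,"ty": -0.002,"tz": 0,"yaw": 0},
    {"tx": 0,"ty": -0.002,"tz": 0,"yaw": 0},
    {"tx": 0,"ty": -0.001,"tz": 0,"yaw": 0},
    {"tx": 0,"ty": 0,"tz": 0,"yaw": 0},
    {"tx": 0,"ty": 0,"tz": 0,"yaw": 0},
  ],
)

```text
time_s: 6.12
tool_pos: [0.5157, -0.0047, 0.1901]
tcp_rot: [-0.0, -0.064, 0.998, -0.0]
ft_force: [-0.5, 1.2, -1.1]
finger_gap: 0.003
gripper_force: 0.5
```

```bash
python3 w.py
```

```text
t 6.1167 gate mm [ 1.  -2.4] z 0.1901 toolx in gate [-1.  0.] gap 0.003 F gate [-0.35  1.26]
```

Emit:
play_rows(
  rows=[
    {"tx": 0,"ty": -0.002,"tz": 0,"yaw": 0},
    {"tx": 0,"ty": -0.001,"tz": 0,"yaw": 0},
    {"tx": 0,"ty": -0.001,"tz": 0,"yaw": 0},
    {"tx": 0,"ty": 0,"tz": 0,"yaw": 0},
    {"tx": 0,"ty": 0,"tz": 0,"yaw": 0},
  ],
)

```text
time_s: 6.53
tool_pos: [0.516, -0.0081, 0.1899]
tcp_rot: [-0.0, -0.064, 0.998, 0.0]
ft_force: [-1.1, 4.2, -1.2]
finger_gap: 0.007
gripper_force: 2.0
```

```bash
python3 w.py
```

```text
t 6.5333 gate mm [ 0.9 -5.8] z 0.1899 toolx in gate [-1.  0.] gap 0.007 F gate [-0.55  4.31]
```

The force is up to 4.3 N, so the lever is at the right-hand stop. Now I go around behind the knob.

Emit:
play_rows(
  rows=[
    {"tx": 0,"ty": 0.028,"tz": 0,"yaw": 0},
    {"tx": 0.025,"ty": 0,"tz": 0,"yaw": 0},
    {"tx": 0.025,"ty": 0,"tz": 0,"yaw": 0},
    {"tx": 0,"ty": -0.0275,"tz": 0,"yaw": 0},
    {"tx": 0,"ty": -0.0275,"tz": 0,"yaw": 0},
  ],
)

```text
time_s: 6.95
tool_pos: [0.4693, -0.0421, 0.1904]
tcp_rot: [0.0, -0.065, 0.998, -0.001]
ft_force: [0.2, -0.2, -0.1]
finger_gap: 0.004
gripper_force: 0.0
```

```bash
python3 w.py
```

```text
t 6.95 gate mm [-49.9 -33.5] z 0.1904 toolx in gate [-1.    -0.003] gap 0.004 F gate [ 0.2  -0.25]
```

Pushing forward: expected contact at x ≈ -27, home at x ≈ 18.

Emit:
play_rows(
  rows=[
    {"tx": -0.009,"ty": 0,"tz": 0,"yaw": 0},
    {"tx": -0.009,"ty": 0,"tz": 0,"yaw": 0},
    {"tx": -0.008,"ty": 0,"tz": 0,"yaw": 0},
    {"tx": -0.007,"ty": 0,"tz": 0,"yaw": 0},
    {"tx": -0.007,"ty": 0,"tz": 0,"yaw": 0},
  ],
)

```text
time_s: 7.37
tool_pos: [0.5104, -0.0359, 0.1901]
tcp_rot: [-0.0, -0.065, 0.998, -0.0]
ft_force: [-2.0, -1.4, 1.9]
finger_gap: 0.005
gripper_force: 0.9
```

```bash
python3 w.py
```

```text
t 7.3667 gate mm [ -8.3 -32.7] z 0.1901 toolx in gate [-1.    -0.001] gap 0.005 F gate [-2.13 -1.15]
```

Emit:
play_rows(
  rows=[
    {"tx": -0.006,"ty": 0,"tz": 0,"yaw": 0},
    {"tx": -0.006,"ty": 0,"tz": 0,"yaw": 0},
    {"tx": -0.005,"ty": 0,"tz": 0,"yaw": 0},
    {"tx": -0.004,"ty": 0,"tz": 0,"yaw": 0},
    {"tx": -0.003,"ty": 0,"tz": 0,"yaw": 0},
  ],
)

```text
time_s: 7.78
tool_pos: [0.5336, -0.033, 0.1896]
tcp_rot: [-0.001, -0.064, 0.998, 0.0]
ft_force: [-1.8, -0.1, -1.1]
finger_gap: 0.008
gripper_force: 0.9
```

```bash
python3 w.py
```

```text
t 7.7833 gate mm [ 15.2 -32.7] z 0.1896 toolx in gate [-1. -0.] gap 0.008 F gate [-1.83  0.13]
```

Emit:
play_rows(
  rows=[
    {"tx": -0.002,"ty": 0,"tz": 0,"yaw": 0},
    {"tx": -0.002,"ty": 0,"tz": 0,"yaw": 0},
    {"tx": -0.001,"ty": 0,"tz": 0,"yaw": 0},
    {"tx": 0,"ty": 0,"tz": 0,"yaw": 0},
    {"tx": 0,"ty": 0,"tz": 0,"yaw": 0},
  ],
)

```text
time_s: 8.2
tool_pos: [0.5386, -0.0328, 0.1902]
tcp_rot: [0.0, -0.064, 0.998, -0.0]
ft_force: [-0.7, -0.8, -0.9]
finger_gap: 0.01
gripper_force: 0.6
```

```bash
python3 w.py
```

```text
t 8.2 gate mm [ 20.1 -33.2] z 0.1902 toolx in gate [-1.  0.] gap 0.01 F gate [-0.76 -0.7 ]
```

Emit:
play_rows(
  rows=[
    {"tx": -0.001,"ty": 0,"tz": 0,"yaw": 0},
    {"tx": -0.001,"ty": 0,"tz": 0,"yaw": 0},
    {"tx": -0.001,"ty": 0,"tz": 0,"yaw": 0},
    {"tx": 0,"ty": 0,"tz": 0,"yaw": 0},
    {"tx": 0,"ty": 0,"tz": 0,"yaw": 0},
  ],
)

```text
time_s: 8.62
tool_pos: [0.541, -0.0324, 0.1898]
tcp_rot: [-0.001, -0.064, 0.998, 0.0]
ft_force: [-4.1, 1.0, -1.5]
finger_gap: 0.007
gripper_force: 2.1
```

```bash
python3 w.py
```

```text
t 8.6167 gate mm [ 22.6 -33.1] z 0.1898 toolx in gate [-1.  0.] gap 0.007 F gate [-3.95  1.53]
```

Emit:
play_rows(
  rows=[
    {"tx": -0.001,"ty": 0,"tz": 0,"yaw": 0},
    {"tx": -0.001,"ty": 0,"tz": 0,"yaw": 0},
    {"tx": 0,"ty": 0,"tz": 0,"yaw": 0},
    {"tx": 0,"ty": 0,"tz": 0,"yaw": 0},
    {"tx": 0,"ty": 0,"tz": 0,"yaw": 0},
  ],
)

```text
time_s: 9.03
tool_pos: [0.5426, -0.0321, 0.1895]
tcp_rot: [-0.001, -0.064, 0.998, 0.0]
ft_force: [-5.9, -0.1, -2.1]
finger_gap: 0.001
gripper_force: 2.9
```

```bash
python3 w.py
```

```text
t 9.0333 gate mm [ 24.1 -33. ] z 0.1895 toolx in gate [-1. -0.] gap 0.001 F gate [-5.9   0.64]
```

The stop is reached: force is climbing to 5.9 N with the tool stalling. I'll back straight off, then rise.

Emit:
play_rows(
  rows=[
    {"tx": 0.01,"ty": 0,"tz": 0,"yaw": 0},
    {"tx": 0.02,"ty": 0,"tz": 0,"yaw": 0},
    {"tx": 0.03,"ty": 0,"tz": 0,"yaw": 0},
    {"tx": 0.04,"ty": 0,"tz": 0,"yaw": 0},
    {"tx": 0.02,"ty": 0,"tz": -0.03,"yaw": 0},
  ],
)

```text
time_s: 9.45
tool_pos: [0.4172, -0.0452, 0.2125]
tcp_rot: [-0.007, -0.064, 0.998, 0.003]
ft_force: [-1.5, -0.7, -1.2]
finger_gap: 0.009
gripper_force: 0.0
```

Emit:
play_rows(
  rows=[
    {"tx": 0.01,"ty": 0.03,"tz": -0.02,"yaw": 0},
    {"tx": 0.01,"ty": 0.03,"tz": -0.01,"yaw": 0},
    {"tx": 0,"ty": 0.03,"tz": 0,"yaw": 0},
    {"tx": 0,"ty": 0,"tz": 0,"yaw": 0},
    {"tx": 0,"ty": 0,"tz": 0,"yaw": 0},
  ],
)

```text
time_s: 9.87
tool_pos: [0.3942, 0.0399, 0.2513]
tcp_rot: [0.002, -0.066, 0.998, -0.001]
ft_force: [-0.5, 0.8, 0.1]
finger_gap: 0.007
gripper_force: 0.0
```

```bash
python3 w.py; python3 - <<'E'
from h import *
g=np.load('g.npy');o=[]
for n,x,y in(('side',180,150),('top',210,180)):
    c=r.camera(n);i=c['image'][y:y+90,x:x+100,::-1]
    o.append(cv2.resize(i,None,fx=4,fy=4,interpolation=cv2.INTER_CUBIC))
    for a,b in((.209,.297),(.19,.297),(.19,.262),(.19,.2)):print(n,a,b,((proj(c,g2w(g,knob(a,b)))-[x,y]+.5)*4-.5).round(1))
cv2.imwrite('pics/c4.png',np.hstack(o))
E
```

```text
t 9.8667 gate mm [-113.8   57.3] z 0.2513 toolx in gate [-1.    -0.003] gap 0.007 F gate [-0.36  0.86]
side 0.209 0.297 [[305.6 157.3]]
side 0.19 0.297 [[303.3 154.5]]
side 0.19 0.262 [[295.7 154.5]]
side 0.19 0.2 [[281.8 155.2]]
top 0.209 0.297 [[251.2  92.2]]
top 0.19 0.297 [[245.8  92.7]]
top 0.19 0.262 [[247.7 102.6]]
top 0.19 0.2 [[250.8 120.4]]
```

View pics/c4.png

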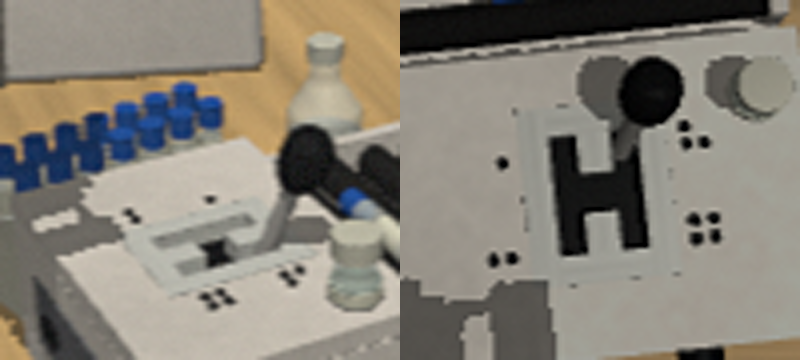

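In the top view the knob is at (251,91), and the predicted home position is (251,92). In the side view it is at about (306,158), predicted (306,157). The vial and the other things visible in the crops are undisturbed, so I'm handing in.

```bash
python3 -c "
from bench import r
print(r.close_job())"
```

```text
the job is handed in; nothing more can be done
None
```

The lever is fully home in the third slot by both camera views, pushed only with closed fingers; the arm is clear, nothing else appeared to have moved, and the job is handed in (no verdict was returned).

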